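# Clamp a heat sink evenly on a circuit board and power it

## Robot

A 6-joint arm with a two-finger parallel gripper is mounted at the origin on the work surface. World frame = base frame: x ahead of the robot, y to its left, z up, the work surface at z = 0. Lengths are in m, angles in rad, forces in N, time in s.
With the tool pointing down it reaches from about 0.35 to 0.775 m from the base axis. Payload 7.3 kg.
Tool frame: the origin (TCP) lies on the centre line of the jaws, within the pads' length; the fingertips stand tip_reach ahead of it and the grasp point (between the pads) lies 11 mm behind it (tip_reach is the distance from the TCP to the fingertips, in m); y points along the fingers, z is the direction in which the jaws open and shut, and the axes are right-handed (so a half turn about y gives the same grasp; the last joint's range is limited). The gripper opens to 92 mm and grips with 3 to 60 N. Pads are 19 mm wide; open, the fingers measure 130 mm over their backs; the gripper's body (75 mm by 190 mm) begins 47 mm behind the grasp point.
Start: joints at [-1.383, 0.342, 1.524, -0, 1.275, -0.146], TCP at [0.172, -0.496, 0.235] pointing down, gripper open.
Joint ranges: [-2.53, 2.53], [-0.77, 2.02], [0.04, 2.7], [-1, 4.14], [0.28, 2.66], [-3.11, 3.11]. Speed limits (rad/s): [2.57, 2.57, 3.14, 3.14, 3.14, 3.14].

## Interface

Orientations are given as [roll, pitch, yaw] about the fixed x, y, z axes, in that order (R = Rz(yaw) Ry(pitch) Rx(roll)).
In Python, from cell import state, grab_frame, calibration, sign_off, tip_reach gives the robot as it stands. The module is installed in compiled form; this text tells all that it offers.
- The arm moves only by the tool send_rows, never from a script. Its argument "targets" is a list that holds one entry, the list of rows, each a list of 6 numbers: the shift along the tool's x, y, z in cm, then the turn, a rotation vector about the tool's x, y, z in rad. In form: [[[x, y, z, ax, ay, az], ...]]. A call has 1 to 10 rows; each row is the pose to reach, as a shift and turn from the pose commanded when the call began, along the tool's axes at that moment; what a row does not reach only later rows make up. A row lasts 1/8 s, in which the tool goes at most 62.5 mm and 10.7 degrees, less where a joint would pass 70% of its speed; a pose out of reach is approached as far as the arm can. A call with a gripper value outside its range is refused whole. "claw" is the opening in per cent of the stroke, from 0 (shut) to 100 (fully open), set as the call begins (left out, the last holds). The fingers move at their own pace and stop on an object; "newtons" is the grip in N (left out, the last holds). Time passes only in rows, so rows that repeat a pose let the fingers close. It gives the time, the measured TCP pose, the force and the opening at its end, in the units of the state.
- state(): the state, without advancing time (a new reading comes with each control period).
- grab_frame(name): name is "side" or "top" or "wrist"; returns the picture (420x560x3 uint8, blue, green, red); there is no depth.
- calibration(name): a dict with "fov_y" (degrees; the focal length in pixels is half the picture's height over the tangent of half this angle, whatever the lens; pixels are square), "cx", "cy" (the principal point, pixels), "xyz" and "rotation" of the camera in the world; the wrist camera has in their place "T_tool_cam" (4x4, takes a point from camera to tool coordinates, whose origin is the TCP and whose axes are the tool frame's). Camera axes: x right, y up, looking along -z (the intrinsics and any distortion apply to the point x, -y, -z); pixel columns grow to the right and rows downward; lengths in m; the calibration is good to about 2 mm. A picture is of the moment at which its call begins: read the wrist's pose just before it. calibration takes no time and is no camera call.
- sign_off(): hands the job in, once; it reports no verdict.
The state is a dict: "time": time; "joint_pos": joint angles; "joint_vel": joint speeds; "joint_efforts": joint torques, N m; "tcp_pos": TCP position; "tool_rot": TCP orientation; "force": force on the tool from outside, world axes, zero at the start; "torque": the same for the moment, N m; "opening": finger opening in m.
Only numpy, scipy, OpenCV 4.12 (cv2) and the standard library are available. Lean on these libraries where they do the work, as an engineer would, in place of code of your own. Each camera call takes 0.05 s, during which the arm holds its last target.

## Task

Clamp the heat sink on the sloping circuit board by its four quarter-turn fasteners, clockwise, evenly and crisscross: first turn each only about half way (white dot to the yellow mark), doing one diagonal pair before the other, and when all four are half way go round again, one diagonal pair before the other, to bring each fully home (green mark). Only when all four are home, push the red supply lever over to on, away from the robot. Leave the other things on the bench where they are.

Things in the scene. Friction and masses are not known exactly. Their poses are not given: they have to be found in the camera images.
- deck: Grey deck of a fixed stand, 200 x 180 mm, tilted 23 deg, low edge towards the robot; stand yaw up to 0.35 rad. It bears a green circuit board, an X-shaped aluminium bracket and a finned heat sink (42 x 42 mm, 26 mm above the deck) at the middle. Origin: centre of the deck's top face, 88 mm above the table; x up the slope, y across to the left, z square out of the deck.
- grip_near_left (a point): Centre of the black bar head of the lower left fastener, at (-48, +52, +43) mm in the deck frame. Bar: 11 mm thick, 38 long, 24 high along the fastener's axis (square to the deck, 23 deg off vertical), its underside 15 mm above the flat bracket. Its z axis: out of the deck; its y axis: along the bar to the end with the white dot.
- grip_near_right (a point): Centre of the black bar head of the lower right fastener, at (-48, -52, +43) mm in the deck frame. Bar: 11 mm thick, 38 long, 24 high along the fastener's axis (square to the deck, 23 deg off vertical), its underside 15 mm above the flat bracket. Its z axis: out of the deck; its y axis: along the bar to the end with the white dot.
- grip_far_left (a point): Centre of the black bar head of the upper left fastener, at (+48, +52, +43) mm in the deck frame. Bar: 11 mm thick, 38 long, 24 high along the fastener's axis (square to the deck, 23 deg off vertical), its underside 15 mm above the flat bracket. Its z axis: out of the deck; its y axis: along the bar to the end with the white dot.
- grip_far_right (a point): Centre of the black bar head of the upper right fastener, at (+48, -52, +43) mm in the deck frame. Bar: 11 mm thick, 38 long, 24 high along the fastener's axis (square to the deck, 23 deg off vertical), its underside 15 mm above the flat bracket. Its z axis: out of the deck; its y axis: along the bar to the end with the white dot.
- turn_near_left (a joint): Turn of the lower left fastener, rad, clockwise from above. 0 = loose, bar across the slope, white dot at the red mark (left); 0.79 = half way, dot at the yellow mark; 1.57 = home at its stop, bar up the slope, dot at the green mark. Stays where left; takes about 0.06 N m. Starts at 0 to 0.12.
- turn_near_right (a joint): Turn of the lower right fastener, rad, clockwise from above. 0 = loose, bar across the slope, white dot at the red mark (left); 0.79 = half way, dot at the yellow mark; 1.57 = home at its stop, bar up the slope, dot at the green mark. Stays where left; takes about 0.06 N m. Starts at 0 to 0.12.
- turn_far_left (a joint): Turn of the upper left fastener, rad, clockwise from above. 0 = loose, bar across the slope, white dot at the red mark (left); 0.79 = half way, dot at the yellow mark; 1.57 = home at its stop, bar up the slope, dot at the green mark. Stays where left; takes about 0.06 N m. Starts at 0 to 0.12.
- turn_far_right (a joint): Turn of the upper right fastener, rad, clockwise from above. 0 = loose, bar across the slope, white dot at the red mark (left); 0.79 = half way, dot at the yellow mark; 1.57 = home at its stop, bar up the slope, dot at the green mark. Stays where left; takes about 0.06 N m. Starts at 0 to 0.12.
- power_tip (a point): Centre of the 26 mm ball at the tip of the red supply lever, on a fixed yellow block (70 x 50 x 25 mm) left or right of the stand. The lever hinges 22 mm above the table and the ball is 80 mm from the hinge, so about 92 mm above the table when off. The point's x axis, levelled, is the way to push it: away from the robot (yaw up to 0.25 rad).
- power (a joint): Lever angle, rad: 0 = off (leaning 0.5 rad towards the robot), 1.0 = on (0.5 rad past upright, away from the robot). Stays where it is left. Starts 0 to 0.12.
- meter: Bystander: yellow multimeter with black face, 150 x 80 x 42 mm; origin at the centre of its underside. Leave alone.
- drive_blue: Bystander: disk drive with blue board, 100 x 70 x 11 mm; origin at the centre of its underside. Leave alone.
- drive_green: Bystander: disk drive with green board, 100 x 70 x 11 mm; origin at the centre of its underside. Leave alone.
- driver: Bystander: screwdriver with red handle, 160 mm long, lying; origin at the centre of its underside. Leave alone.
- tray: Bystander: blue divided parts tray, 90 x 70 x 30 mm; origin at the centre of its underside. Leave alone.
- mug: Bystander: white mug, 85 mm high; origin at the centre of its underside. Leave alone.
- cleaner: Bystander: small white bottle, 110 mm high; origin at the centre of its underside. Leave alone.
Things that resemble listed ones, but are neither listed nor needed, are in the scene too. There is more than one size of the part that bears power_tip; the job needs the largest.

How it is judged:
By the outcome, as a careful person would: the job done as asked, in the order asked, and still so for the second after the job is handed in, with the robot touching nothing.
It also fails if it takes over 72 s, if anything falls off the work surface, if the arm or the gripper's body presses on something with over 40 N, if the wrist force passes 120 N, or if a joint passes its speed limit or range.

## Working session

There is one attempt and no reset: what is moved stays moved. The work goes in short steps, Python scripts to look and compute and a tool call to move; the robot and the scene stay as the last step left them, time stands still between calls to the robot, and variables do not carry over. Pictures are saved under pics/ and viewed, and the job is handed in when it is done.

Besides the shell and the picture viewer there is one more tool, called after "Request:" by a JSON object that holds its "fn" and its "kwargs", one argument or row to a line. send_rows: Moves the arm, as the interface text tells. Its arguments: {"type":"object","properties":{"targets":{"type":"array"},"claw":{"type":"number"},"newtons":{"type":"number"}},"required":["targets"]}

```bash
ls; mkdir -p pics
python3 - <<'E'
from cell import *
import cv2,numpy as np
s=state();print(s); print(tip_reach if not callable(tip_reach) else tip_reach())
for n in ["side","top","wrist"]:
    print(n,calibration(n)); cv2.imwrite(f"pics/{n}0.png",grab_frame(n))
E
```

```text
pics
{'time': 0.0, 'joint_pos': array([-1.38298521e+00,  3.42727770e-01,  1.52498985e+00,  1.89755502e-05,
        1.27538660e+00, -1.46003091e-01]), 'joint_vel': array([ 0.00055935, -0.0005286 , -0.00055625, -0.00086626,  0.00056058,
        0.00094595]), 'joint_efforts': array([ 1.15407292e-03, -4.31245351e+01, -2.44221497e+01,  7.18621491e-02,
        5.59580291e-02, -1.23107361e-04]), 'tcp_pos': array([ 0.17196925, -0.49563552,  0.23405181]), 'tool_rot': array([-1.57228917e+00,  2.37861950e-04, -2.80778416e+00]), 'force': array([-0.10361697,  0.09157309, -0.91171672]), 'torque': array([ 0.01228417,  0.0445987 , -0.00975395]), 'opening': 0.09189575425920232}
0.008
side {'fov_y': 51.69128894728401, 'cx': 278.3403313123555, 'cy': 205.41048397914986, 'xyz': array([0.51258171, 0.92465091, 0.89657035]), 'rotation': array([ 0.88118037,  0.00536997, -3.08891908])}
top {'fov_y': 42.22839419532483, 'cx': 272.28480449702005, 'cy': 206.29685945320207, 'xyz': array([ 0.38601158, -0.01905204,  1.41139454]), 'rotation': array([ 0.1285409 ,  0.00623475, -1.58750749])}
wrist {'fov_y': 67.71962008275625, 'cx': 278.2385747565141, 'cy': 210.75146883586578, 'T_tool_cam': array([[-1.02106849e-04, -9.67435674e-01, -2.53116980e-01,
        -6.79540772e-02],
       [-5.03702590e-04,  2.53116999e-01, -9.67435544e-01,
        -1.49998340e-01],
       [ 9.99999868e-01,  2.87138836e-05, -5.13144834e-04,
        -5.14765369e-04],
       [ 0.00000000e+00,  0.00000000e+00,  0.00000000e+00,
         1.00000000e+00]])}
```

View pics/side0.png

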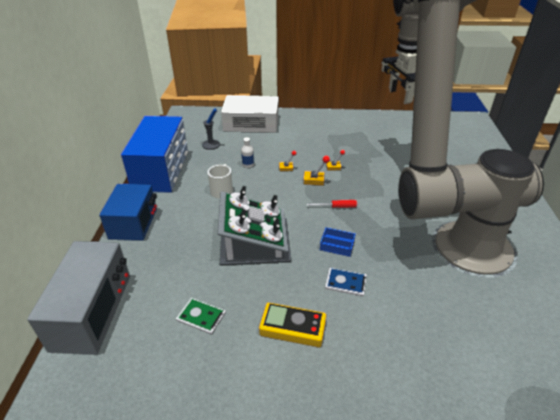

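View pics/top0.png

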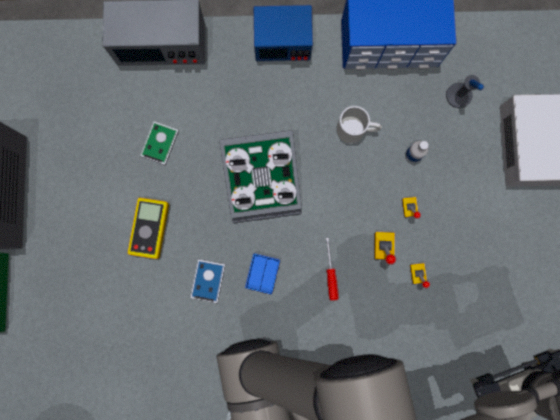

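View pics/wrist0.png

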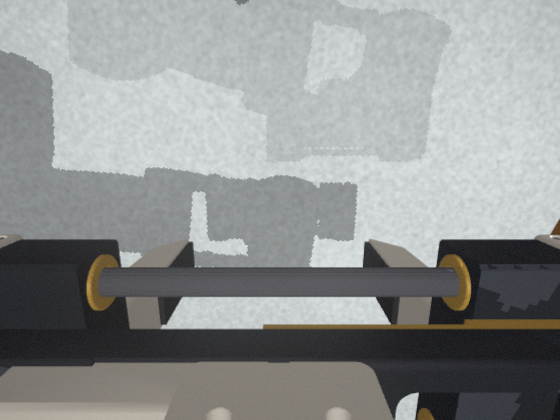

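Top view: the stand is at (262,175). There are three lever blocks: (385,247), the largest; (410,207), small; and (419,273), small. I'll check these in enlarged crops.

Run:
```python
import cv2
a=cv2.imread("pics/top0.png")
cv2.imwrite("pics/c1.png",cv2.resize(a[125:225,212:312],None,fx=6,fy=6,interpolation=cv2.INTER_CUBIC))
cv2.imwrite("pics/c2.png",cv2.resize(a[190:300,360:450],None,fx=5,fy=5,interpolation=cv2.INTER_CUBIC))
b=cv2.imread("pics/side0.png")
cv2.imwrite("pics/c3.png",cv2.resize(b[140:270,205:355],None,fx=4.6,fy=4.6,interpolation=cv2.INTER_CUBIC))
```

```text
(no output)
```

View pics/c1.png

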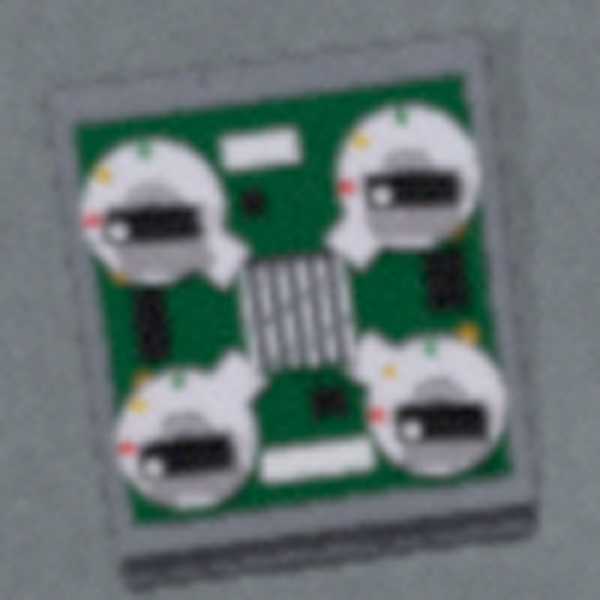

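View pics/c2.png

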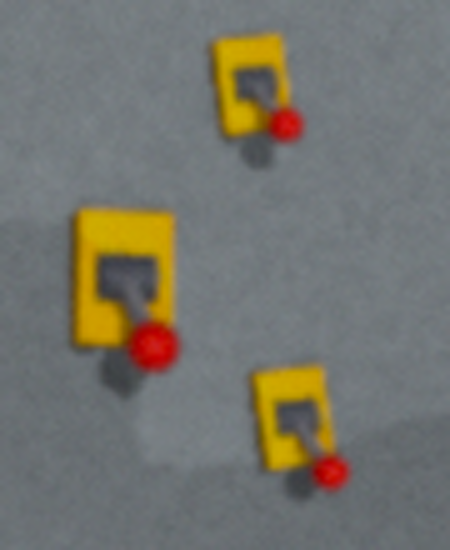

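View pics/c3.png

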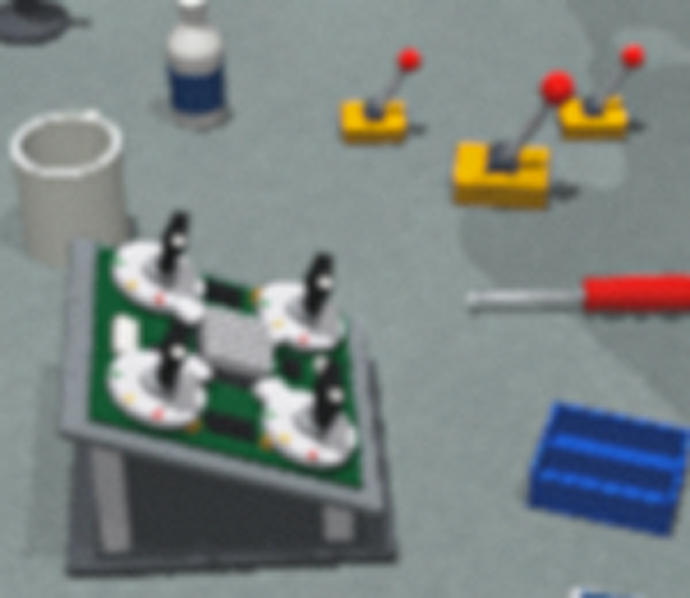

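I choose the block at top (385,247), side (314,178). It is clearly the largest of the three, and its ball is at top (391,259). The other two are smaller lookalikes. Next I'll fit the poses.

```bash
cat > h.py <<'E'
import numpy as np,cv2
from scipy.spatial.transform import Rotation as Ro
from scipy.optimize import least_squares
from cell import *
def proj(cal,P,T=None):
    P=np.atleast_2d(P)
    if T is None: R=Ro.from_euler('xyz',cal['rotation']).as_matrix(); t=cal['xyz']
    else: R=T[:3,:3]; t=T[:3,3]
    q=(P-t)@R; f=210/np.tan(np.radians(cal['fov_y'])/2)
    return np.c_[cal['cx']+f*q[:,0]/-q[:,2], cal['cy']-f*q[:,1]/-q[:,2]]
def wristT(s,cal):
    T=np.eye(4);T[:3,:3]=Ro.from_euler('xyz',s['tool_rot']).as_matrix();T[:3,3]=s['tcp_pos']
    return T@cal['T_tool_cam']
TILT=np.radians(23)
def deckR(yaw): return (Ro.from_euler('z',yaw)*Ro.from_euler('y',-TILT)).as_matrix()
E
python3 - <<'E'
from h import *
ct,cs=calibration('top'),calibration('side')
T=lambda a:np.array(a)/6+[212,125]
S=lambda a:np.array(a)/4.6+[205,140]
c=np.array([[100,90,0],[100,-90,0],[-100,-90,0],[-100,90,0]])/1e3
b=np.array([[48,52,55],[48,-52,55],[-48,52,55],[-48,-52,55]])/1e3
top=T([[50,92],[478,30],[535,508],[125,555]]); tb=T([[155,222],[413,190],[187,455],[443,423]])
sc=S([[68,430],[378,497]]); 
def res(p,full=False):
    R=deckR(p[2]);o=np.array([p[0],p[1],.088]);w=lambda q:q@R.T+o
    r=np.r_[(proj(ct,w(c))-top),(proj(ct,w(b))-tb),(proj(cs,w(c[[0,3]]))-sc)]
    return r if full else r.ravel()
s=least_squares(res,[.5,0,.1],loss='soft_l1');print(s.x);print(res(s.x,True).round(1))
# lever
B=np.array([[78,210],[175,213],[172,345],[75,345]])/5+[360,190]
h=np.array([[35,25,0],[35,-25,0],[-35,-25,0],[-35,25,0]])/1e3
def r2(p):
    R=Ro.from_euler('z',p[2]).as_matrix()
    return (proj(ct,h@R.T+[p[0],p[1],.025])-B).ravel()
l=least_squares(r2,[.4,-.2,0]);print(l.x,l.fun.round(1))
bt=np.array([155,347])/5+[360,190];bs=np.array([557,88])/4.6+[205,140]
q=least_squares(lambda p:np.r_[proj(ct,p)[0]-bt,proj(cs,p)[0]-bs],[.4,-.2,.09]);print(q.x,q.fun)
E
```

```text
[0.63670552 0.01181198 0.12110468]
[[-1.3 -0.7]
 [ 1.  -0.5]
 [ 0.9 -1.5]
 [-1.4  0.4]
 [-0.4  0.7]
 [ 0.4  0. ]
 [ 0.1  0.9]
 [ 0.4  0.3]
 [-2.1 -0.6]
 [ 0.9  2.4]]
[ 0.45951761 -0.29836855 -0.05475026] [-0.3 -0.5 -0.  -0.4  0.3  0.8 -0.   0. ]
[ 0.42215477 -0.29750697  0.09364122] [-0.01063731  0.11843605 -0.1631126  -0.02230861]
```

```bash
cat >> h.py <<'E'
DECK=[0.6367,0.0118,0.1211]
def target(name_or_pt,turn=0.,dz=0.,deck=None):
    """TCP pose: grasp point at deck point pt + dz along deck z, turned"""
    d=deck or DECK; R=deckR(d[2]);o=np.array([d[0],d[1],.088])
    Rt=np.c_[-R[:,1],-R[:,2],R[:,0]]@Ro.from_euler('y',turn).as_matrix()
    pt=np.array(name_or_pt)/1e3
    p=o+R@(pt+[0,0,dz/1e3-.011])
    return p,Rt
def rel(p,Rt,s=None):
    s=s or state(); R=Ro.from_euler('xyz',s['tool_rot']).as_matrix()
    return np.r_[R.T@(p-s['tcp_pos'])*100, Ro.from_matrix(R.T@Rt).as_rotvec()].round(3)
NL,NR,FL,FR=[-48,52,43],[-48,-52,43],[48,52,43],[48,-52,43]
E
python3 -c "
from h import *
print(rel(*target([0,0,43],0,120)))
print(rel(*target([0,0,43],0,160)), target([0,0,43],0,120)[0])"
```

```text
[-54.731   0.676 -33.98    0.338  -1.339   0.271]
[-53.204  -3.006 -34.315   0.338  -1.339   0.271] [0.57774383 0.0046253  0.22791674]
```

Request:
{"fn": "send_rows", "kwargs": {
  "targets": [
    [[-5,-0.5,-3.4,0.03,-0.13,0.03],[-10.5,-1,-6.8,0.07,-0.27,0.05],[-16,-1.5,-10.2,0.1,-0.4,0.08],[-21,-2,-13.6,0.135,-0.53,0.11],[-26.5,-2.5,-17,0.17,-0.67,0.135],[-32,-3,-20.5,0.2,-0.8,0.16],[-37,-3,-24,0.235,-0.93,0.19],[-42.5,-3,-27.5,0.27,-1.07,0.215],[-48,-3,-31,0.3,-1.2,0.245],[-53.2,-3,-34.3,0.338,-1.339,0.271]]
  ],
  "claw": 35,
  "newtons": 20
}}

```text
time: 1.4
tcp_pos: [0.5563, -0.0044, 0.2647]
tool_rot: [-1.169, -0.002, -1.445]
force: [0.6, -0.7, 0.3]
opening: 0.0323
```

```bash
python3 -c "
from h import *
print(rel(*target([0,0,43],0,160)), state()['force'],state()['opening'],state()['joint_pos'])"
```

```text
[-0.631  0.261  0.625 -0.001  0.005  0.   ] [ 0.6460127  -0.71926586  0.34419317] 0.032346890433804794 [-0.21944151  0.17391223  1.73976869  0.17380753  0.85395728 -0.4354359 ]
```

Request:
{"fn": "send_rows", "kwargs": {
  "targets": [
    [[0,0,0,0,0,0],[0,0,0,0,0,0]]
  ]
}}

```text
time: 1.65
tcp_pos: [0.5549, -0.0062, 0.2642]
tool_rot: [-1.171, -0.001, -1.45]
force: [-0.1, 0.6, -0.2]
opening: 0.032
```

Run:
```python
from h import *
s=state();print(rel(*target([0,0,43],0,160)))
im=grab_frame('wrist');cv2.imwrite('pics/w1.png',im)
import pickle;pickle.dump(s,open('s_w1.pkl','wb'))
```

```text
[-0.803  0.275  0.789  0.002  0.001  0.001]
```

View pics/w1.png

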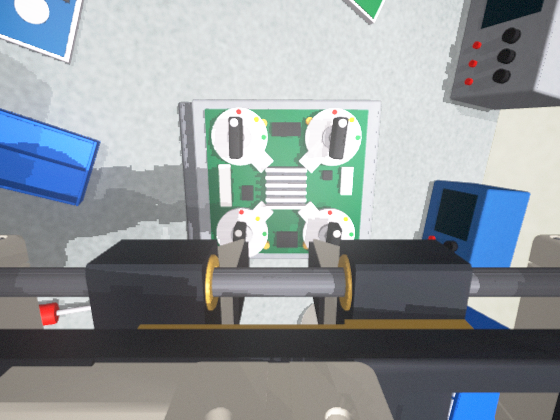

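The wrist view shows the near-left bar at (235,138), far-left at (338,138), near-right at (240,232) and far-right at (333,230). I'll enlarge it for the fit.

Run:
```python
import cv2
a=cv2.imread("pics/w1.png")
cv2.imwrite("pics/w1c.png",cv2.resize(a[85:265,170:390],None,fx=3.5,fy=3.3,interpolation=cv2.INTER_CUBIC))
```

```text
(no output)
```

View pics/w1c.png

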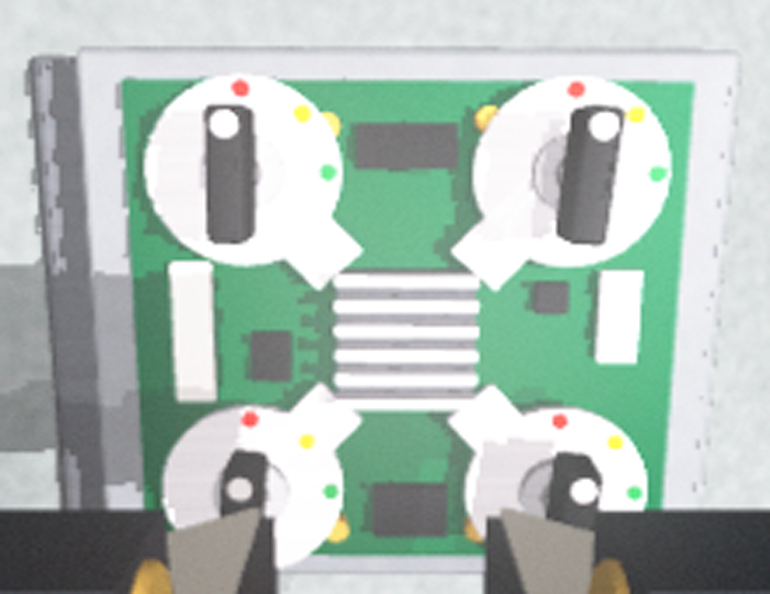

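```bash
cat > fit.py <<'E'
from h import *
import pickle
s=pickle.load(open('s_w1.pkl','rb'));ct=calibration('wrist');T=wristT(s,ct)
W=lambda a:np.array(a)/[3.5,3.3]+[170,85]
P=np.array([[-100,90,0],[100,90,0],[-21,21,26],[21,21,26],[-21,-21,26],[21,-21,26],[-48,52,55],[48,52,55]])/1e3
m=W([[79,50],[738,52],[333,272],[480,272],[333,410],[480,410],[230,172],[592,173]])
B=np.array([NL,FL,NR,FR])/1e3+[0,0,.012]
dm=W([[223,124],[604,124],[240,490],[584,490]])
def res(p,full=False):
    R=deckR(p[2]);o=np.array([p[0],p[1],.088]);w=lambda q:q@R.T+o
    t=p[3:7];d=B+p[7]*np.c_[np.sin(t),np.cos(t),0*t]
    r=np.r_[proj(ct,w(P),T)-m,proj(ct,w(d),T)-dm]
    return r if full else np.r_[r.ravel(),(p[3:7]-.06)*10]
f=least_squares(res,[.637,.012,.12,0.05,.05,.05,.05,.014],loss='soft_l1');print(f.x.round(4));print(res(f.x,True).round(1))
E
python3 fit.py
```

```text
[0.6368 0.0118 0.1189 0.0157 0.0666 0.0835 0.074  0.0134]
[[-2.1 -1.3]
 [ 1.7 -1.4]
 [ 0.6  1. ]
 [-0.1  1.2]
 [ 0.9 -0.7]
 [-1.1 -0.6]
 [-1.5  0.8]
 [ 1.6  0.8]
 [ 0.3 -0.1]
 [-0.1  0.2]
 [-0.1 -0.2]
 [-0.1  0.1]]
```

```bash
sed -i 's/^DECK=.*/DECK=[0.6367,0.0118,0.120]/' h.py
cat > go.py <<'E'
import sys
from h import *
n=eval(sys.argv[1]);
for a in sys.argv[2:]:
    t,dz=map(float,a.split(','));print(a,rel(*target(n,t,dz)).tolist())
s=state();print(s['time'],s['opening'],s['force'].round(1),s['joint_pos'].round(2)[[4,5]])
E
python3 go.py NL .05,45 .05,3
```

```text
.05,45 [-6.091, 11.801, -3.989, 0.001, 0.051, 0.001]
.05,3 [-6.096, 16.001, -3.983, 0.001, 0.051, 0.001]
1.7 0.03237499731841092 [ 0.4 -0.9  0.1] [ 0.86 -0.43]
```

Request:
{"fn": "send_rows", "kwargs": {
  "targets": [
    [[-3,5.9,-2,0,0.02,0],[-6.1,11.8,-4,0,0.05,0],[-6.1,11.8,-4,0,0.05,0],[-6.1,11.8,-4,0,0.05,0]]
  ]
}}

```text
time: 2.2
tcp_pos: [0.5575, 0.0543, 0.1408]
tool_rot: [-1.17, 0.018, -1.496]
force: [0.5, -0.9, -0.7]
opening: 0.0322
```

```bash
python3 go.py NL .05,45 .05,3
python3 - <<'E'
from h import *
cv2.imwrite('pics/w2.png',grab_frame('wrist'))
E
```

```text
.05,45 [-0.025, 0.029, -0.096, 0.0, 0.001, 0.001]
.05,3 [-0.03, 4.229, -0.095, 0.0, 0.001, 0.001]
2.2 0.03218055451988607 [ 0.5 -0.9 -0.7] [ 0.5  -0.28]
```

View pics/w2.png

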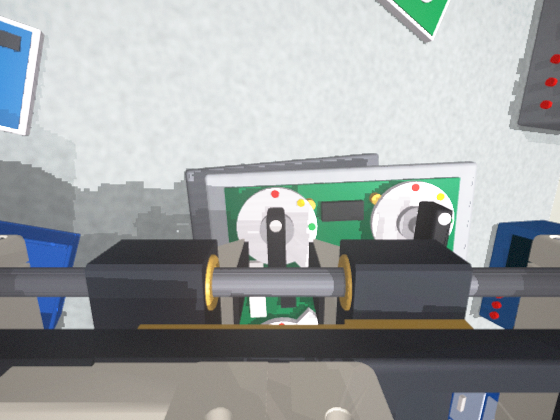

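The bar (275,225) is centred between the jaws (about 240 and 320). Descending.

Request:
{"fn": "send_rows", "kwargs": {
  "targets": [
    [[0,2,-0.1,0,0,0],[0,4.2,-0.1,0,0,0],[0,4.2,-0.1,0,0,0]]
  ]
}}

```text
time: 2.62
tcp_pos: [0.5736, 0.0559, 0.1024]
tool_rot: [-1.169, 0.018, -1.497]
force: [-0.0, -1.6, 1.0]
opening: 0.0325
```

```bash
python3 go.py NL .05,3 .8,3
```

```text
.05,3 [-0.063, 0.064, -0.084, -0.001, 0.001, 0.002]
.8,3 [-0.063, 0.064, -0.084, -0.002, 0.751, 0.001]
2.625 0.03245973668672835 [-0.  -1.6  1. ] [ 0.41 -0.3 ]
```

Close, then check.

Request:
{"fn": "send_rows", "kwargs": {
  "targets": [
    [[0,0,0,0,0,0],[0,0,0,0,0,0],[0,0,0,0,0,0]]
  ],
  "claw": 0,
  "newtons": 20
}}

```text
time: 3.0
tcp_pos: [0.5724, 0.0569, 0.1022]
tool_rot: [-1.169, 0.018, -1.495]
force: [-4.1, -2.5, 6.1]
opening: 0.0109
```

```bash
python3 go.py NL .05,3 .785,3;python3 -c "
from h import *
print(state()['torque'])"
```

```text
.05,3 [0.041, 0.091, 0.022, -0.0, 0.002, 0.001]
.785,3 [0.041, 0.091, 0.022, -0.001, 0.737, 0.001]
3.0 0.010946069994273428 [-4.1 -2.5  6.1] [ 0.41 -0.3 ]
[-0.36238506  0.53931318 -0.0163315 ]
```

Request:
{"fn": "send_rows", "kwargs": {
  "targets": [
    [[0,0,0,0,0.18,0],[0,0,0,0,0.36,0],[0,0,0,0,0.54,0],[0,0,0,0,0.72,0],[0,0,0,0,0.74,0],[0,0,0,0,0.74,0]]
  ]
}}

```text
time: 3.75
tcp_pos: [0.5727, 0.0567, 0.1023]
tool_rot: [-1.278, 0.28, -2.198]
force: [-3.6, -2.5, 5.7]
opening: 0.0111
```

```bash
python3 go.py NL .785,3
python3 - <<'E'
from h import *
cv2.imwrite('pics/t3.png',cv2.resize(grab_frame('top')[120:230,205:315],None,fx=5,fy=5,interpolation=cv2.INTER_CUBIC))
cv2.imwrite('pics/w3.png',grab_frame('wrist'))
E
```

```text
.785,3 [0.025, 0.092, 0.013, -0.002, -0.003, 0.0]
3.75 0.01106543574593206 [-3.6 -2.5  5.7] [0.41 0.44]
```

View pics/w3.png

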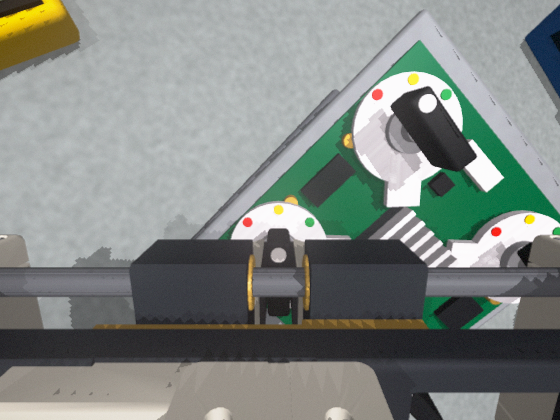

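White dot (278,256) lines up with the yellow mark (278,209). Near-left is half way. Far-right is next.

```bash
python3 go.py NL .785,45; python3 go.py FR .07,45 .07,3
```

```text
.785,45 [0.025, -4.109, 0.019, -0.002, -0.003, 0.0]
3.85 0.010754318752136423 [-4.1 -2.5  6.1] [0.41 0.44]
.07,45 [0.553, -4.086, 14.163, -0.001, -0.718, 0.001]
.07,3 [0.552, 0.114, 14.156, -0.001, -0.718, 0.001]
3.85 0.010754318752136423 [-4.1 -2.5  6.1] [0.41 0.44]
```

Request:
{"fn": "send_rows", "kwargs": {
  "targets": [
    [[0,0,0,0,0,0],[0,0,0,0,0,0],[0,-2,0,0,0,0],[0,-4.3,0,0,0,0],[0.2,-4.3,5,0,-0.2,0],[0.4,-4.2,10,0,-0.4,0],[0.55,-4.1,14.2,0,-0.6,0],[0.55,-4.1,14.2,0,-0.72,0],[0.55,-4.1,14.2,0,-0.72,0]]
  ],
  "claw": 35
}}

```text
time: 4.97
tcp_pos: [0.657, -0.0383, 0.1762]
tool_rot: [-1.171, 0.027, -1.516]
force: [-0.6, 0.3, 0.6]
opening: 0.0319
```

```bash
python3 go.py FR .07,45 .07,3
```

```text
.07,45 [-0.019, -0.136, 0.051, 0.001, -0.0, 0.001]
.07,3 [-0.022, 4.064, 0.056, 0.001, -0.0, 0.001]
4.975 0.03190291099691131 [-0.6  0.3  0.6] [ 0.72 -0.42]
```

Request:
{"fn": "send_rows", "kwargs": {
  "targets": [
    [[0,2,0.05,0,0,0],[0,4.05,0.05,0,0,0],[0,4.05,0.05,0,0,0]]
  ]
}}

```text
time: 5.35
tcp_pos: [0.6723, -0.0354, 0.1363]
tool_rot: [-1.175, 0.028, -1.514]
force: [-0.5, 0.4, -0.1]
opening: 0.0321
```

Request:
{"fn": "send_rows", "kwargs": {
  "targets": [
    [[0,0,0,0,0,0],[0,0,0,0,0,0],[0,0,0,0,0,0]]
  ],
  "claw": 0
}}

```text
time: 5.72
tcp_pos: [0.6724, -0.0362, 0.1398]
tool_rot: [-1.172, 0.026, -1.514]
force: [-4.4, -2.0, 0.9]
opening: 0.0108
```

```bash
python3 go.py FR .785,3
```

```text
.785,3 [0.001, 0.103, 0.042, 0.001, 0.717, 0.001]
5.725 0.01075218144731037 [-4.4 -2.   0.9] [ 0.66 -0.43]
```

Request:
{"fn": "send_rows", "kwargs": {
  "targets": [
    [[0,0,0,0,0.18,0],[0,0,0,0,0.36,0],[0,0,0,0,0.54,0],[0,0,0,0,0.71,0],[0,0,0,0,0.72,0],[0,0,0,0,0.72,0]]
  ]
}}

```text
time: 6.48
tcp_pos: [0.6727, -0.0364, 0.1398]
tool_rot: [-1.279, 0.278, -2.195]
force: [-6.2, -0.8, 3.5]
opening: 0.011
```

```bash
python3 go.py FR .785,3; python3 go.py NR .07,45 .07,3;  python3 - <<'E'
from h import *
cv2.imwrite('pics/w4.png',grab_frame('wrist'))
E
```

```text
.785,3 [-0.021, 0.099, 0.005, 0.0, 0.0, 0.001]
6.475 0.011005813276019478 [-6.2 -0.8  3.5] [0.66 0.29]
.07,45 [6.77, -4.09, -6.788, 0.001, -0.715, 0.001]
.07,3 [6.764, 0.11, -6.787, 0.001, -0.715, 0.001]
6.475 0.011005813276019478 [-6.2 -0.8  3.5] [0.66 0.29]
```

View pics/w4.png

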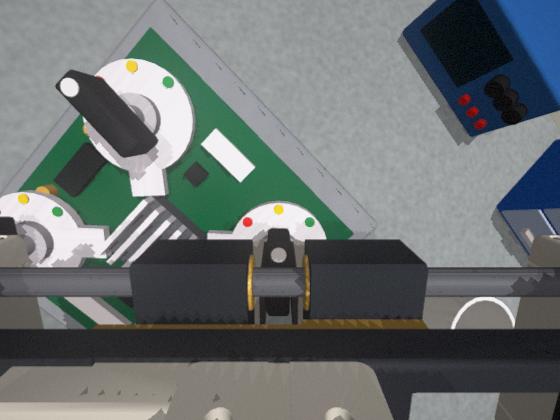

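The far-right dot is at the yellow mark (278,209). Near-right is next.

Request:
{"fn": "send_rows", "kwargs": {
  "targets": [
    [[0,0,0,0,0,0],[0,0,0,0,0,0],[0,-2,0,0,0,0],[0,-4.3,0,0,0,0],[2.2,-4.3,-2.2,0,-0.2,0],[4.5,-4.2,-4.5,0,-0.4,0],[6.77,-4.1,-6.8,0,-0.6,0],[6.77,-4.1,-6.8,0,-0.715,0],[6.77,-4.1,-6.8,0,-0.715,0]]
  ],
  "claw": 35
}}

```text
time: 7.65
tcp_pos: [0.5699, -0.0484, 0.1413]
tool_rot: [-1.169, 0.028, -1.52]
force: [0.4, 0.2, -0.3]
opening: 0.0323
```

```bash
python3 go.py NR .07,45 .07,3
```

```text
.07,45 [0.029, 0.081, -0.113, -0.002, -0.004, 0.002]
.07,3 [0.022, 4.281, -0.121, -0.002, -0.004, 0.002]
7.65 0.03233893186160845 [ 0.4  0.2 -0.3] [ 0.56 -0.59]
```

Request:
{"fn": "send_rows", "kwargs": {
  "targets": [
    [[0,2,-0.1,0,0,0],[0,4.2,-0.1,0,0,0],[0,4.2,-0.1,0,0,0]]
  ]
}}

```text
time: 8.02
tcp_pos: [0.585, -0.046, 0.1003]
tool_rot: [-1.172, 0.029, -1.521]
force: [-0.4, 0.9, 1.1]
opening: 0.0322
```

Request:
{"fn": "send_rows", "kwargs": {
  "targets": [
    [[0,0,0,0,0,0],[0,0,0,0,0,0],[0,0,0,0,0,0]]
  ],
  "claw": 0
}}

```text
time: 8.4
tcp_pos: [0.5849, -0.0464, 0.1016]
tool_rot: [-1.17, 0.028, -1.519]
force: [-3.6, -0.2, 3.5]
opening: 0.0106
```

```bash
python3 go.py NR .785,3
```

```text
.785,3 [0.04, 0.036, 0.048, -0.001, 0.711, 0.001]
8.4 0.01061981231893855 [-3.6 -0.2  3.5] [ 0.47 -0.62]
```

Request:
{"fn": "send_rows", "kwargs": {
  "targets": [
    [[0,0,0,0,0.18,0],[0,0,0,0,0.36,0],[0,0,0,0,0.54,0],[0,0,0,0,0.7,0],[0,0,0,0,0.71,0],[0,0,0,0,0.71,0]]
  ]
}}

```text
time: 9.15
tcp_pos: [0.5852, -0.0465, 0.1017]
tool_rot: [-1.276, 0.278, -2.19]
force: [-3.2, -1.6, 6.1]
opening: 0.0109
```

```bash
python3 go.py NR .785,3; python3 go.py FL .07,45 .07,3;  python3 - <<'E'
from h import *
cv2.imwrite('pics/w5.png',grab_frame('wrist'))
E
```

```text
.785,3 [0.008, 0.033, 0.029, -0.002, 0.005, 0.0]
9.15 0.010872163622379707 [-3.2 -1.6  6.1] [0.47 0.08]
.07,45 [-14.135, -4.174, -0.457, -0.001, -0.71, 0.001]
.07,3 [-14.137, 0.026, -0.464, -0.001, -0.71, 0.001]
9.15 0.010872163622379707 [-3.2 -1.6  6.1] [0.47 0.08]
```

View pics/w5.png

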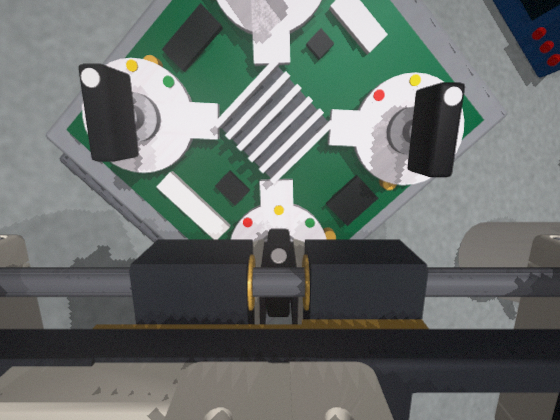

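The near-right dot is at the yellow mark. Near-left (left of the picture) and far-right (right) still stand at half way. Far-left is next.

Request:
{"fn": "send_rows", "kwargs": {
  "targets": [
    [[0,0,0,0,0,0],[0,0,0,0,0,0],[0,-2,0,0,0,0],[0,-4.3,0,0,0,0],[-4.7,-4.3,-0.2,0,-0.2,0],[-9.4,-4.2,-0.3,0,-0.4,0],[-14.1,-4.2,-0.5,0,-0.6,0],[-14.1,-4.2,-0.5,0,-0.71,0],[-14.1,-4.2,-0.5,0,-0.71,0]]
  ],
  "claw": 35
}}

```text
time: 10.32
tcp_pos: [0.6439, 0.0657, 0.1764]
tool_rot: [-1.172, 0.028, -1.518]
force: [0.4, 0.0, -0.5]
opening: 0.032
```

```bash
python3 go.py FL .07,45 .07,3
```

```text
.07,45 [0.057, -0.091, 0.102, 0.001, -0.003, 0.0]
.07,3 [0.056, 4.109, 0.107, 0.001, -0.003, 0.0]
10.325 0.032046737805215136 [ 0.4  0.  -0.5] [ 0.68 -0.16]
```

Request:
{"fn": "send_rows", "kwargs": {
  "targets": [
    [[0,2,0.1,0,0,0],[0,4.1,0.1,0,0,0],[0,4.1,0.1,0,0,0]]
  ]
}}

```text
time: 10.7
tcp_pos: [0.6599, 0.0666, 0.136]
tool_rot: [-1.176, 0.029, -1.52]
force: [-0.6, 0.5, 0.0]
opening: 0.0319
```

Request:
{"fn": "send_rows", "kwargs": {
  "targets": [
    [[0,0,0,0,0,0],[0,0,0,0,0,0],[0,0,0,0,0,0]]
  ],
  "claw": 0
}}

```text
time: 11.08
tcp_pos: [0.6602, 0.0669, 0.1398]
tool_rot: [-1.172, 0.028, -1.519]
force: [-4.5, -0.9, -0.1]
opening: 0.0114
```

```bash
python3 go.py FL .785,3
```

```text
.785,3 [-0.011, 0.095, 0.019, 0.001, 0.712, 0.001]
11.075 0.011387815768074986 [-4.5 -0.9 -0.1] [ 0.61 -0.17]
```

Request:
{"fn": "send_rows", "kwargs": {
  "targets": [
    [[0,0,0,0,0.18,0],[0,0,0,0,0.36,0],[0,0,0,0,0.54,0],[0,0,0,0,0.7,0],[0,0,0,0,0.715,0],[0,0,0,0,0.715,0]]
  ]
}}

```text
time: 11.82
tcp_pos: [0.6604, 0.0669, 0.1398]
tool_rot: [-1.279, 0.279, -2.195]
force: [-5.6, -1.9, 3.8]
opening: 0.0111
```

```bash
python3 go.py FL .785,3 .785,150; python3 go.py NL .785,45 .785,3;  python3 - <<'E'
from h import *
cv2.imwrite('pics/w6.png',grab_frame('wrist'))
E
```

```text
.785,3 [-0.012, 0.091, -0.009, 0.0, -0.0, 0.001]
.785,150 [0.006, -14.609, -0.01, 0.0, -0.0, 0.001]
11.825 0.011098443474006188 [-5.6 -1.9  3.8] [0.61 0.54]
.785,45 [6.781, -4.1, -6.798, 0.0, -0.0, 0.001]
.785,3 [6.775, 0.1, -6.798, 0.0, -0.0, 0.001]
11.825 0.011098443474006188 [-5.6 -1.9  3.8] [0.61 0.54]
```

View pics/w6.png

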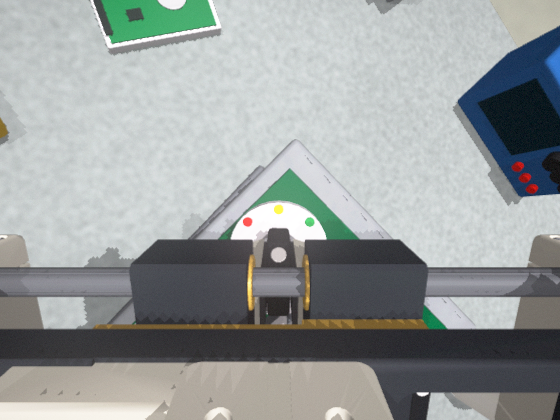

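All four are at half way. For the second round I go to near-left, at the 0.785 orientation.

Request:
{"fn": "send_rows", "kwargs": {
  "targets": [
    [[0,0,0,0,0,0],[0,0,0,0,0,0],[0,-2,0,0,0,0],[0,-4.3,0,0,0,0],[3.4,-4.2,-3.4,0,0,0],[6.8,-4.1,-6.8,0,0,0],[6.8,-4.1,-6.8,0,0,0],[6.8,-4.1,-6.8,0,0,0]]
  ],
  "claw": 35
}}

```text
time: 12.88
tcp_pos: [0.5584, 0.0546, 0.1416]
tool_rot: [-1.276, 0.282, -2.197]
force: [0.8, 0.5, -0.9]
opening: 0.032
```

```bash
python3 go.py NL .785,45 .785,3
```

```text
.785,45 [0.143, 0.069, -0.157, -0.003, -0.003, -0.001]
.785,3 [0.148, 4.269, -0.171, -0.003, -0.003, -0.001]
12.875 0.03203126662863516 [ 0.8  0.5 -0.9] [0.5  0.46]
```

Request:
{"fn": "send_rows", "kwargs": {
  "targets": [
    [[0.15,2,-0.15,0,0,0],[0.15,4.2,-0.15,0,0,0],[0.15,4.2,-0.15,0,0,0]]
  ]
}}

```text
time: 13.25
tcp_pos: [0.5725, 0.0565, 0.1]
tool_rot: [-1.28, 0.28, -2.198]
force: [-1.2, 0.1, 0.5]
opening: 0.0321
```

Request:
{"fn": "send_rows", "kwargs": {
  "targets": [
    [[0,0,0,0,0,0],[0,0,0,0,0,0],[0,0,0,0,0,0]]
  ],
  "claw": 0
}}

```text
time: 13.62
tcp_pos: [0.5724, 0.0561, 0.1015]
tool_rot: [-1.277, 0.281, -2.197]
force: [1.5, -2.2, 3.4]
opening: 0.011
```

```bash
python3 go.py NL 1.57,3
```

```text
1.57,3 [-0.07, 0.029, 0.018, -0.003, 0.782, -0.002]
13.625 0.011020103951006614 [ 1.5 -2.2  3.4] [0.41 0.43]
```

Request:
{"fn": "send_rows", "kwargs": {
  "targets": [
    [[0,0,0,0,0.18,0],[0,0,0,0,0.36,0],[0,0,0,0,0.54,0],[0,0,0,0,0.7,0],[0,0,0,0,0.79,0],[0,0,0,0,0.81,0],[0,0,0,0,0.81,0]]
  ]
}}

```text
time: 14.5
tcp_pos: [0.5723, 0.0563, 0.1014]
tool_rot: [-1.58, 0.404, -3.049]
force: [-1.0, -1.7, 6.2]
opening: 0.0112
```

```bash
python3 go.py NL 1.57,3; python3 go.py FR .785,45 .785,3;  python3 - <<'E'
from h import *
s=state();print(Ro.from_euler('xyz',s['tool_rot']).inv().apply(s['torque']))
cv2.imwrite('pics/w7.png',grab_frame('wrist'))
E
```

```text
1.57,3 [-0.073, 0.025, -0.013, -0.002, -0.026, -0.002]
14.5 0.011237726041244985 [-1.  -1.7  6.2] [0.41 1.24]
.785,45 [-9.945, -4.137, 10.145, -0.002, -0.811, -0.002]
.785,3 [-9.936, 0.063, 10.139, -0.002, -0.811, -0.002]
14.5 0.011237726041244985 [-1.  -1.7  6.2] [0.41 1.24]
[ 0.16182204 -0.3026699   0.13234477]
```

View pics/w7.png

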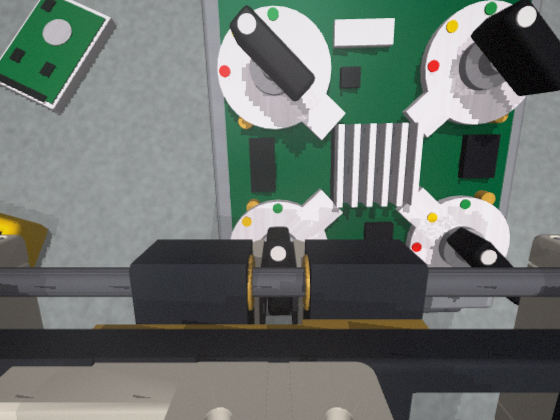

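Near-left is home: the dot is in line with green at (278,209), and a 0.3 N m stop torque is felt. Far-right is next.

Request:
{"fn": "send_rows", "kwargs": {
  "targets": [
    [[0,0,0,0,0,0],[0,0,0,0,0,0],[0,-2,0,0,0,0],[0,-4.3,0,0,0,0],[-3.3,-4.3,3.4,0,-0.2,0],[-6.6,-4.2,6.8,0,-0.4,0],[-9.9,-4.2,10.1,0,-0.6,0],[-9.9,-4.1,10.1,0,-0.8,0],[-9.9,-4.1,10.1,0,-0.81,0],[-9.9,-4.1,10.1,0,-0.81,0]]
  ],
  "claw": 35
}}

```text
time: 15.8
tcp_pos: [0.6554, -0.0377, 0.1749]
tool_rot: [-1.281, 0.28, -2.199]
force: [0.4, 0.1, 0.7]
opening: 0.0316
```

```bash
python3 go.py FR .785,45 .785,3
```

```text
.785,45 [-0.128, -0.195, 0.217, 0.001, -0.004, 0.001]
.785,3 [-0.134, 4.005, 0.221, 0.001, -0.004, 0.001]
15.8 0.031616782952747044 [0.4 0.1 0.7] [0.72 0.3 ]
```

Request:
{"fn": "send_rows", "kwargs": {
  "targets": [
    [[-0.15,2,0.2,0,0,0],[-0.15,4,0.2,0,0,0],[-0.15,4,0.2,0,0,0]]
  ]
}}

```text
time: 16.18
tcp_pos: [0.6727, -0.0354, 0.1364]
tool_rot: [-1.285, 0.278, -2.199]
force: [0.8, 0.1, -0.5]
opening: 0.0322
```

Request:
{"fn": "send_rows", "kwargs": {
  "targets": [
    [[0,0,0,0,0,0],[0,0,0,0,0,0],[0,0,0,0,0,0]]
  ],
  "claw": 0
}}

```text
time: 16.55
tcp_pos: [0.6732, -0.0356, 0.1402]
tool_rot: [-1.28, 0.28, -2.198]
force: [-1.8, 1.9, 0.8]
opening: 0.0106
```

```bash
python3 go.py FR 1.57,3
```

```text
1.57,3 [0.077, 0.106, 0.005, 0.0, 0.782, 0.001]
16.55 0.010579816600933474 [-1.8  1.9  0.8] [0.66 0.29]
```

Request:
{"fn": "send_rows", "kwargs": {
  "targets": [
    [[0,0,0,0,0.18,0],[0,0,0,0,0.36,0],[0,0,0,0,0.54,0],[0,0,0,0,0.7,0],[0,0,0,0,0.79,0],[0,0,0,0,0.81,0],[0,0,0,0,0.81,0]]
  ]
}}

```text
time: 17.42
tcp_pos: [0.6737, -0.0365, 0.1403]
tool_rot: [-1.58, 0.402, -3.049]
force: [-3.3, -3.0, 3.0]
opening: 0.011
```

```bash
python3 go.py FR 1.57,3; python3 go.py NR .785,45 .785,3;  python3 - <<'E'
from h import *
s=state();print(Ro.from_euler('xyz',s['tool_rot']).inv().apply(s['torque']))
cv2.imwrite('pics/w8.png',grab_frame('wrist'))
E
```

```text
1.57,3 [0.093, 0.105, -0.032, -0.002, -0.026, -0.0]
17.425 0.010981016531570426 [-3.3 -3.   3. ] [0.65 1.1 ]
.785,45 [9.688, -4.098, 0.221, -0.002, -0.811, 0.0]
.785,3 [9.69, 0.102, 0.214, -0.002, -0.811, 0.0]
17.425 0.010981016531570426 [-3.3 -3.   3. ] [0.65 1.1 ]
[ 0.43739181 -0.2879202  -0.54483136]
```

View pics/w8.png

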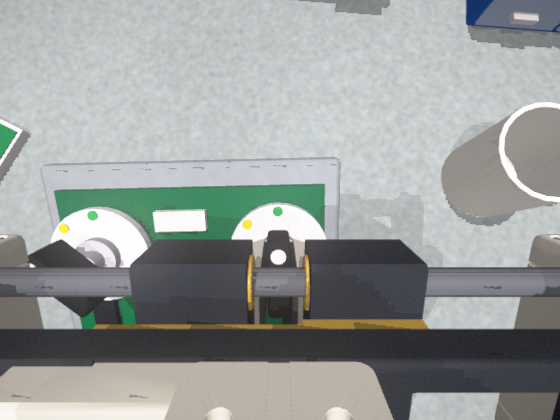

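Far-right is home. Near-right is next.

Request:
{"fn": "send_rows", "kwargs": {
  "targets": [
    [[0,0,0,0,0,0],[0,0,0,0,0,0],[0,-2,0,0,0,0],[0,-4.3,0,0,0,0],[3.3,-4.3,0.1,0,-0.2,0],[6.6,-4.2,0.2,0,-0.4,0],[9.7,-4.1,0.2,0,-0.6,0],[9.7,-4.1,0.2,0,-0.8,0],[9.7,-4.1,0.2,0,-0.81,0],[9.7,-4.1,0.2,0,-0.81,0]]
  ],
  "claw": 35
}}

```text
time: 18.73
tcp_pos: [0.5691, -0.0479, 0.1408]
tool_rot: [-1.278, 0.281, -2.198]
force: [0.5, -0.2, -0.2]
opening: 0.0322
```

```bash
python3 go.py NR .785,45 .785,3
```

```text
.785,45 [0.076, 0.067, 0.039, -0.002, -0.004, 0.0]
.785,3 [0.076, 4.267, 0.032, -0.002, -0.004, 0.0]
18.725 0.03217375543929686 [ 0.5 -0.2 -0.2] [0.56 0.13]
```

Request:
{"fn": "send_rows", "kwargs": {
  "targets": [
    [[0.05,2,0.05,0,0,0],[0.05,4.2,0.05,0,0,0],[0.05,4.2,0.05,0,0,0]]
  ]
}}

```text
time: 19.1
tcp_pos: [0.5849, -0.0463, 0.1002]
tool_rot: [-1.282, 0.28, -2.199]
force: [-1.0, -0.6, 0.1]
opening: 0.0318
```

Request:
{"fn": "send_rows", "kwargs": {
  "targets": [
    [[0,0,0,0,0,0],[0,0,0,0,0,0],[0,0,0,0,0,0]]
  ],
  "claw": 0
}}

```text
time: 19.48
tcp_pos: [0.5852, -0.0466, 0.1017]
tool_rot: [-1.279, 0.28, -2.198]
force: [-3.3, 0.6, 4.3]
opening: 0.0109
```

```bash
python3 go.py NR 1.57,3
```

```text
1.57,3 [0.006, 0.032, 0.027, -0.001, 0.782, 0.0]
19.475 0.010903639733263632 [-3.3  0.6  4.3] [0.47 0.09]
```

Request:
{"fn": "send_rows", "kwargs": {
  "targets": [
    [[0,0,0,0,0.18,0],[0,0,0,0,0.36,0],[0,0,0,0,0.54,0],[0,0,0,0,0.7,0],[0,0,0,0,0.79,0],[0,0,0,0,0.81,0],[0,0,0,0,0.81,0]]
  ]
}}

```text
time: 20.35
tcp_pos: [0.5854, -0.0469, 0.1018]
tool_rot: [-1.58, 0.402, -3.049]
force: [-4.6, -1.4, 6.5]
opening: 0.0108
```

```bash
python3 go.py NR 1.57,3; python3 go.py FL .785,45 .785,3;  python3 - <<'E'
from h import *
s=state();print(Ro.from_euler('xyz',s['tool_rot']).inv().apply(s['torque']))
cv2.imwrite('pics/w9.png',grab_frame('wrist'))
E
```

```text
1.57,3 [0.003, 0.03, -0.014, -0.002, -0.026, -0.001]
20.35 0.010831855262896442 [-4.6 -1.4  6.5] [0.47 0.9 ]
.785,45 [-9.332, -4.18, -10.648, -0.002, -0.811, 0.0]
.785,3 [-9.33, 0.02, -10.654, -0.002, -0.811, 0.0]
20.35 0.010831855262896442 [-4.6 -1.4  6.5] [0.47 0.9 ]
[ 0.0451265  -0.25753877 -0.45389397]
```

View pics/w9.png

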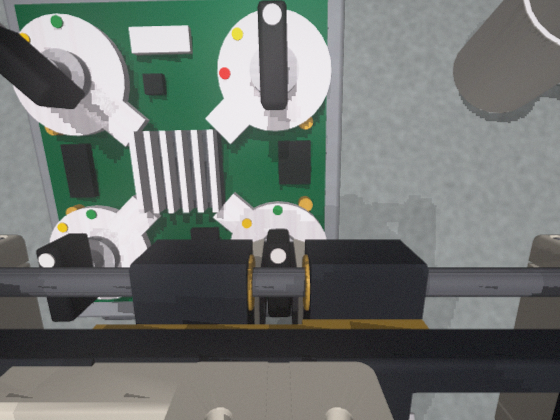

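Near-right is home, and far-right stands vertical with its dot at green. Far-left is last.

Request:
{"fn": "send_rows", "kwargs": {
  "targets": [
    [[0,0,0,0,0,0],[0,0,0,0,0,0],[0,-2,0,0,0,0],[0,-4.3,0,0,0,0],[-3.1,-4.3,-3.5,0,-0.2,0],[-6.2,-4.2,-7,0,-0.4,0],[-9.3,-4.2,-10.6,0,-0.6,0],[-9.3,-4.2,-10.6,0,-0.8,0],[-9.3,-4.2,-10.6,0,-0.81,0],[-9.3,-4.2,-10.6,0,-0.81,0]]
  ],
  "claw": 35
}}

```text
time: 21.65
tcp_pos: [0.6442, 0.0649, 0.1766]
tool_rot: [-1.28, 0.28, -2.198]
force: [0.2, 0.3, -0.5]
opening: 0.0324
```

```bash
python3 go.py FL .785,45 .785,3
```

```text
.785,45 [-0.064, -0.08, 0.031, 0.0, -0.004, 0.001]
.785,3 [-0.068, 4.12, 0.032, 0.0, -0.004, 0.001]
21.65 0.032429851449986925 [ 0.2  0.3 -0.5] [0.68 0.55]
```

Request:
{"fn": "send_rows", "kwargs": {
  "targets": [
    [[-0.05,2,0,0,0,0],[-0.05,4.1,0,0,0,0],[-0.05,4.1,0,0,0,0]]
  ]
}}

```text
time: 22.02
tcp_pos: [0.6596, 0.0668, 0.1359]
tool_rot: [-1.284, 0.277, -2.2]
force: [-0.3, -0.3, -0.4]
opening: 0.032
```

Request:
{"fn": "send_rows", "kwargs": {
  "targets": [
    [[0,0,0,0,0,0],[0,0,0,0,0,0],[0,0,0,0,0,0]]
  ],
  "claw": 0
}}

```text
time: 22.4
tcp_pos: [0.6605, 0.067, 0.1399]
tool_rot: [-1.279, 0.281, -2.198]
force: [-0.9, 0.8, 0.2]
opening: 0.0107
```

```bash
python3 go.py FL 1.57,3
```

```text
1.57,3 [0.007, 0.1, -0.012, -0.001, 0.782, 0.0]
22.4 0.01071522212691838 [-0.9  0.8  0.2] [0.61 0.55]
```

Request:
{"fn": "send_rows", "kwargs": {
  "targets": [
    [[0,0,0,0,0.18,0],[0,0,0,0,0.36,0],[0,0,0,0,0.54,0],[0,0,0,0,0.7,0],[0,0,0,0,0.79,0],[0,0,0,0,0.81,0],[0,0,0,0,0.81,0]]
  ]
}}

```text
time: 23.28
tcp_pos: [0.6607, 0.0667, 0.14]
tool_rot: [-1.58, 0.402, -3.049]
force: [-1.7, -2.8, 3.2]
opening: 0.0113
```

Request:
{"fn": "send_rows", "kwargs": {
  "targets": [
    [[0,0,0,0,0,0],[0,0,0,0,0,0],[0,-2,0,0,0,0],[0,-5,0,0,0,0],[0,-10,0,0,-0.18,0],[0,-14,0,0,-0.36,0],[3,-14,0,0,-0.54,0],[3,-14,0,0,-0.72,0],[3,-14,0,0,-0.8,0],[3,-14,0,0,-0.8,0]]
  ],
  "claw": 35
}}

```text
time: 24.52
tcp_pos: [0.5785, 0.058, 0.2578]
tool_rot: [-1.281, 0.284, -2.208]
force: [0.1, -0.1, 1.1]
opening: 0.0323
```

Run:
```python
from h import *
s=state();print(s['force'],s['tcp_pos'])
w=grab_frame('wrist');cv2.imwrite('pics/w10.png',w)
t=grab_frame('top');cv2.imwrite('pics/t10.png',t)
```

```text
[ 0.11666559 -0.13896721  1.07586165] [0.57846156 0.05803325 0.25777127]
```

View pics/w10.png

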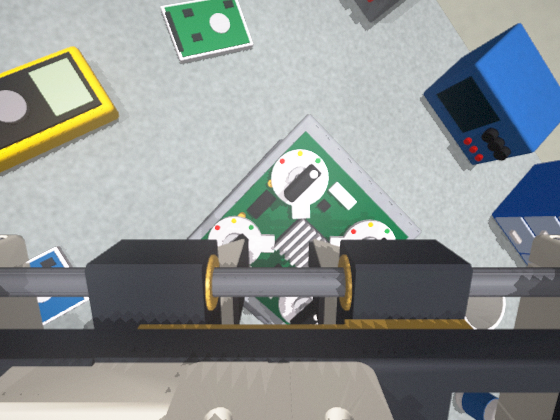

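View pics/t10.png

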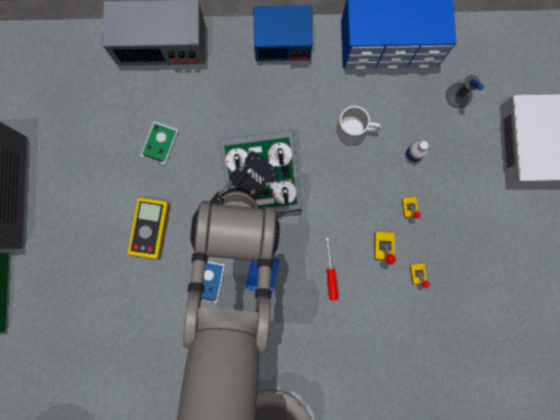

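Far-left, far-right and near-right look home in the wrist and top views. I'll now move clear towards the lever, then check all four from the top before pushing.

```bash
cat >> h.py <<'E'
LEV=np.array([.4595,-.2984]);LY=-.055
def lev(dx,z):
    u=np.array([np.cos(LY),np.sin(LY),0]);Y=np.array([-np.sin(LY),np.cos(LY),0])
    p=np.r_[LEV,z]+u*dx
    return p,np.c_[-u,[0,0,-1],-Y]
E
python3 -c "
from h import *
for a in [(-.09,.25),(-.09,.16),(-.09,.088)]: print(a,lev(*a)[0],rel(*lev(*a)).tolist())"
```

```text
(-0.09, 0.25) [ 0.36963609 -0.2934525   0.25      ] [39.253, -9.058, 7.041, -0.123, 0.932, -0.399]
(-0.09, 0.16) [ 0.36963609 -0.2934525   0.16      ] [41.773, -0.776, 4.582, -0.123, 0.932, -0.399]
(-0.09, 0.088) [ 0.36963609 -0.2934525   0.088     ] [43.789, 5.851, 2.615, -0.123, 0.932, -0.399]
```

Request:
{"fn": "send_rows", "kwargs": {
  "targets": [
    [[4,-2,0.7,-0.012,0.09,-0.04],[9,-4,1.5,-0.03,0.2,-0.09],[14,-5,2.5,-0.04,0.33,-0.14],[19,-6,3.4,-0.06,0.45,-0.19],[24,-7,4.3,-0.075,0.57,-0.24],[29,-8,5.2,-0.09,0.69,-0.29],[34,-8.5,6.1,-0.107,0.81,-0.35],[39.2,-9,7,-0.123,0.932,-0.399],[39.2,-9,7,-0.123,0.932,-0.399],[39.2,-9,7,-0.123,0.932,-0.399]]
  ],
  "claw": 0
}}

```text
time: 25.88
tcp_pos: [0.3706, -0.2927, 0.2492]
tool_rot: [-1.57, -0.001, 3.088]
force: [0.3, 0.2, -0.3]
opening: 0.0006
```

Run:
```python
from h import *
print(rel(*lev(-.09,.25)),rel(*lev(-.09,.088)))
t=grab_frame('top');cv2.imwrite('pics/t11.png',t)
cv2.imwrite("pics/t11c.png",cv2.resize(t[125:225,212:312],None,fx=6,fy=6,interpolation=cv2.INTER_CUBIC))
s=grab_frame('side');cv2.imwrite('pics/s11.png',s)
```

```text
[ 0.094 -0.083  0.085 -0.001  0.002  0.001] [ 8.4000e-02  1.6117e+01  7.3000e-02 -1.0000e-03  2.0000e-03  1.0000e-03]
```

View pics/t11c.png

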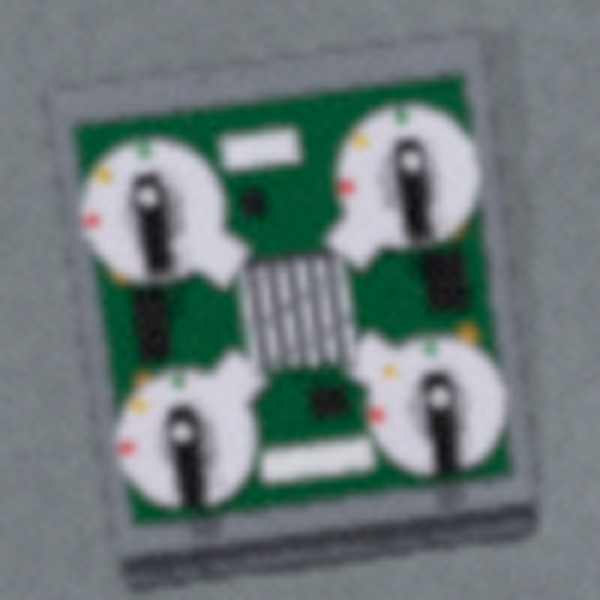

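View pics/t11.png

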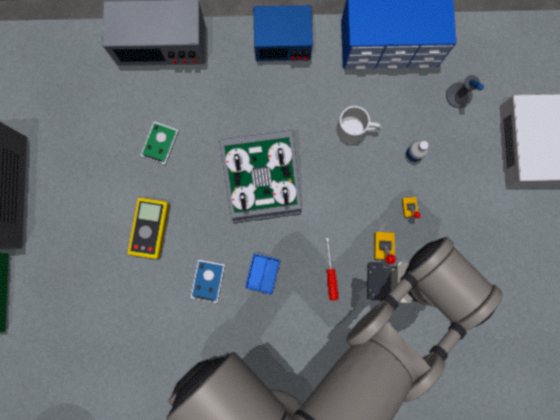

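View pics/s11.png

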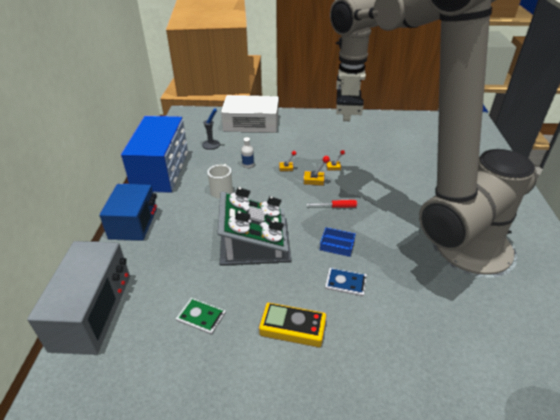

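All four bars point up the slope with their dots at green, and the bystanders are unmoved. Lowering behind the lever ball.

Request:
{"fn": "send_rows", "kwargs": {
  "targets": [
    [[0.1,4,0.1,0,0,0],[0.1,8,0.1,0,0,0],[0.1,12,0.1,0,0,0],[0.1,16.1,0.1,0,0,0],[0.1,16.1,0.1,0,0,0],[0.1,16.1,0.1,0,0,0]]
  ]
}}

```text
time: 26.72
tcp_pos: [0.3703, -0.2944, 0.0896]
tool_rot: [-1.568, 0.001, 3.09]
force: [-0.1, -0.3, 0.4]
opening: 0.0007
```

Run:
```python
from h import *
print(state()['force'],rel(*lev(-.09,.088)),rel(*lev(.01,.088)))
s=grab_frame('side');cv2.imwrite('pics/s12.png',cv2.resize(s[110:220,260:380],None,fx=5,fy=5,interpolation=cv2.INTER_CUBIC))
```

```text
[-0.07473747 -0.2915605   0.44740379] [ 0.069  0.164 -0.092 -0.003  0.003 -0.001] [-9.931e+00  1.700e-01 -6.200e-02 -3.000e-03  3.000e-03 -1.000e-03]
```

View pics/s12.png

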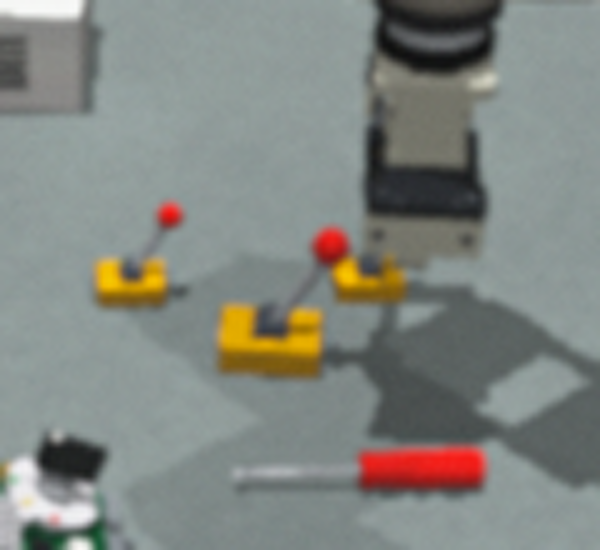

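Run:
```python
from h import *
s=state();R=Ro.from_euler('xyz',s['tool_rot']).as_matrix();c=calibration('side')
for q in [(0,0,0),(0,.008,0),(-.0095,.008,.019),(.0095,.008,.019),(0,-.058,0),(-.0375,-.058,-.05),(.0375,-.058,-.05)]:
    print(q,(proj(c,s['tcp_pos']+R@np.array(q))[0]-[260,110])*5)
w=grab_frame('wrist');cv2.imwrite('pics/w12.png',w)
```

```text
(0, 0, 0) [407.26249818 254.37790318]
(0, 0.008, 0) [406.20345347 264.35235769]
(-0.0095, 0.008, 0.019) [391.89532361 247.82298968]
(0.0095, 0.008, 0.019) [420.17737949 249.36187148]
(0, -0.058, 0) [415.17041336 179.8983845 ]
(-0.0375, -0.058, -0.05) [356.33986157 218.71057006]
(0.0375, -0.058, -0.05) [475.75672361 225.08406975]
```

View pics/w12.png

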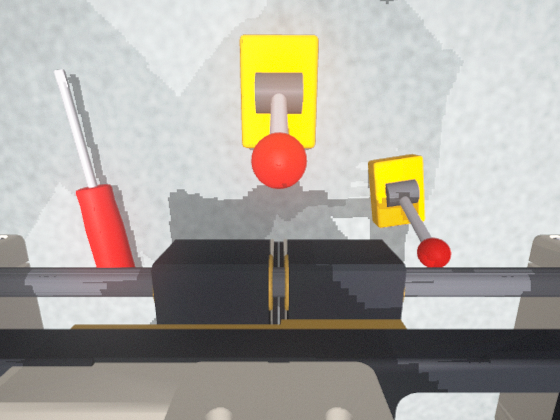

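The jaws are centred on the largest lever's ball (279,160). The small decoy, at (433,253), is clear to the side. Pushing.

Request:
{"fn": "send_rows", "kwargs": {
  "targets": [
    [[-1.5,0,0,0,0,0],[-3,0,0,0,0,0],[-4,0,0,0,0,0],[-5,0,0,0,0,0],[-6,0,0,0,0,0],[-7,0,0,0,0,0],[-8,0,0,0,0,0],[-9,0,0,0,0,0],[-9.6,0,0,0,0,0],[-9.6,0,0,0,0,0]]
  ]
}}

```text
time: 28.08
tcp_pos: [0.4656, -0.2993, 0.0879]
tool_rot: [-1.569, -0.001, 3.089]
force: [-0.4, 0.8, 0.1]
opening: 0.0008
```

Run:
```python
from h import *
print(state()['force'],rel(*lev(.01,.088)),rel(*lev(.015,.088)))
s=grab_frame('side');cv2.imwrite('pics/s13.png',cv2.resize(s[110:220,260:380],None,fx=5,fy=5,interpolation=cv2.INTER_CUBIC))
cv2.imwrite('pics/w13.png',grab_frame('wrist'))
```

```text
[-0.35684938  0.8047974   0.05816545] [-0.389 -0.007 -0.058 -0.001  0.002  0.001] [-0.889 -0.007 -0.056 -0.001  0.002  0.001]
```

View pics/s13.png

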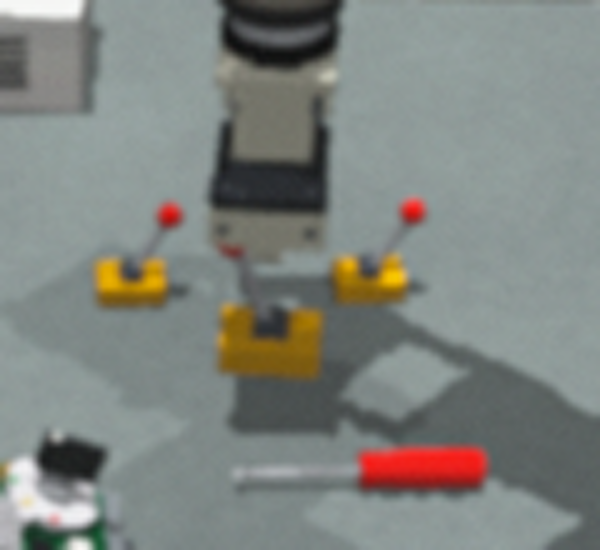

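View pics/w13.png

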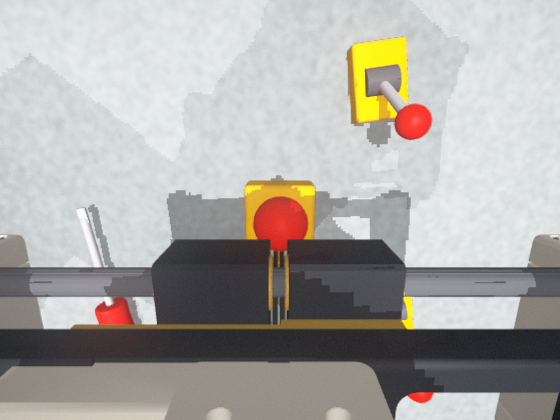

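The lever is past upright. I'll push on in small steps until the stop is felt.

Request:
{"fn": "send_rows", "kwargs": {
  "targets": [
    [[-0.4,0,0,0,0,0],[-0.8,0,0,0,0,0],[-0.8,0,0,0,0,0]]
  ]
}}

```text
time: 28.55
tcp_pos: [0.4734, -0.2998, 0.088]
tool_rot: [-1.569, -0.001, 3.089]
force: [0.3, -0.1, -0.1]
opening: 0.0005
```

Request:
{"fn": "send_rows", "kwargs": {
  "targets": [
    [[-0.2,0,0,0,0,0],[-0.4,0,0,0,0,0],[-0.4,0,0,0,0,0]]
  ]
}}

```text
time: 28.92
tcp_pos: [0.4759, -0.2999, 0.0878]
tool_rot: [-1.57, -0.004, 3.089]
force: [-5.0, -0.5, 1.5]
opening: 0.0006
```

Request:
{"fn": "send_rows", "kwargs": {
  "targets": [
    [[-0.2,0,0,0,0,0],[-0.2,0,0,0,0,0]]
  ]
}}

```text
time: 29.18
tcp_pos: [0.4762, -0.2998, 0.0877]
tool_rot: [-1.571, -0.008, 3.089]
force: [-11.7, -0.7, 6.0]
opening: 0.0002
```

Request:
{"fn": "send_rows", "kwargs": {
  "targets": [
    [[2,0,0,0,0,0],[6,0,0,0,0,0],[6,-5,0,0,0,0],[6,-10,0,0,0,0],[11,-14,0,0,0,0],[11,-14,0,0,0,0]]
  ]
}}

```text
time: 29.92
tcp_pos: [0.3689, -0.2949, 0.2314]
tool_rot: [-1.565, 0.003, 3.087]
force: [0.4, -0.0, 0.3]
opening: 0.0005
```

Run:
```python
from h import *
print(state()['force'],state()['time'],state()['tcp_pos'])
s=grab_frame('side');cv2.imwrite('pics/s14.png',cv2.resize(s[130:270,200:380],None,fx=4.2,fy=4.2,interpolation=cv2.INTER_CUBIC))
cv2.imwrite('pics/t14.png',grab_frame('top'))
```

```text
[ 0.38383299 -0.00159469  0.2950418 ] 29.925 [ 0.36890955 -0.29490559  0.2314465 ]
```

View pics/s14.png

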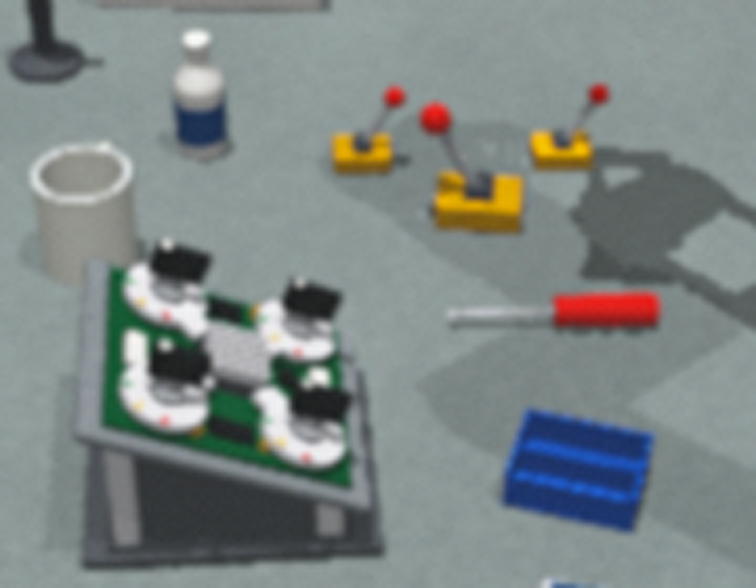

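View pics/t14.png

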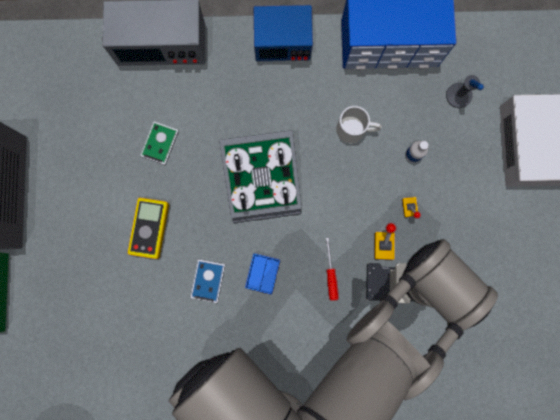

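Run:
```python
from h import *
ct,cs=calibration('top'),calibration('side')
bt=np.array([391,228.5]);bs=np.array([435,118])/4.2+[200,130]
q=least_squares(lambda p:np.r_[proj(ct,p)[0]-bt,proj(cs,p)[0]-bs],[.5,-.3,.09]).x
print(q,'lean',np.arctan2(q[0]-LEV[0],q[2]-.022))
sign_off()
```

```text
[ 0.49698323 -0.30094698  0.09326718] lean 0.4841942581786185
the job is handed in; nothing more can be done
```

The heat sink is clamped and the supply lever is on; I handed the job in at about 30 s of the 72 s allowed.

- **Half-way round:** I turned near-left, far-right, near-right, then far-left. Close wrist views showed each white dot at its yellow mark.
- **Home round:** I used the same crisscross order. Near-left, far-right and near-right pressed against their stops with about 0.25–0.3 N m. I did not read the torque on far-left. A top picture taken before I touched the lever showed all four bars up the slope with their dots at green.
- **Supply lever:** I pushed the largest of the three levers over until its stop pushed back with about 12 N. Measured afterwards, it leans about 0.48 rad past upright, against 0.5 rad nominal for on.
- **Last checks:** The two smaller levers and the bystanders look unmoved. The arm is clear and touching nothing. No check failed or disagreed.

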